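# Set a rail stop against the sample bottle and lock its cam lever

## Robot

A 6-joint arm with a two-finger parallel gripper is mounted at the origin on a cart in front of the work surface, level with it; the furniture and walls round the work are solid. World frame = base frame: x ahead of the robot, y to its left, z up, the work surface at z = 0. Lengths are in m, angles in rad, forces in N, time in s.
With the tool pointing down it reaches from about 0.35 to 0.85 m from the base axis. Payload 8.1 kg.
Tool frame: the origin (TCP) lies on the centre line of the jaws, within the pads' length; the fingertips stand 17 mm ahead of it and the grasp point (between the pads) lies 2 mm behind it; z points along the fingers, y is the line along which they close (so a half turn about z gives the same grasp; the last joint's range is limited). The gripper opens to 93 mm and grips with 3 to 60 N. Pads are 15 mm wide; open, the fingers measure 128 mm over their backs; the gripper's body (75 mm by 188 mm) begins 65 mm behind the grasp point.
Start: joints at [-1.276, 0.13, 1.488, -0, 1.523, -0.085], TCP at [0.222, -0.557, 0.236] pointing down, gripper open.
Joint ranges: [-2.96, 2.96], [-0.89, 2.26], [0.02, 2.5], [-1.34, 4.48], [0, 2.73], [-2.66, 2.66]. Speed limits (rad/s): [2.39, 2.39, 2.79, 3.14, 3.14, 3.14].

## Interface

Orientations are given as a rotation vector (axis times angle).
In Python, from plant import status, eyes, robot gives the robot as it stands. The module is installed in compiled form; this text tells all that it offers.
- The arm moves only by the tool servo_tool, never from a script. Its argument "plan" is text: rows parted by semicolons, each of 4 numbers parted by spaces: the shift along the tool's x, y, z in m, then the turn about the tool's z in degrees. A call has 1 to 12 rows; each row is the pose to reach, as a shift and turn from the pose commanded when the call began, along the tool's axes at that moment; what a row does not reach only later rows make up. A row lasts 1/12 s, in which the tool goes at most 41.7 mm and 7.16 degrees, less where a joint would pass 70% of its speed; a pose out of reach is approached as far as the arm can. A call with a gripper value outside its range is refused whole. "grip" is the closure, from -1 (fully open) to 1 (shut), set as the call begins (left out, the last holds). The fingers move at their own pace and stop on an object; "grip_force" is the grip in N (left out, the last holds). Time passes only in rows, so rows that repeat a pose let the fingers close. It gives the time, the measured TCP pose, the force, the opening and the grip force at its end, in the units of the state.
- status.read_state(): the state, without advancing time (a new reading comes with each control period).
- eyes.read_camera(name): name is "scene" or "top" or "wrist"; returns a dict with "image" (420x560x3 uint8, blue, green, red), "fovy" (degrees; the focal length in pixels is half the picture's height over the tangent of half this angle, whatever the lens; pixels are square), "cx", "cy" (the principal point, pixels), "world_from_camera" (4x4, takes a point from camera to world coordinates); the wrist camera has in their place "hand_eye" (4x4, takes a point from camera to tool coordinates, whose origin is the TCP and whose axes are the flange's). Camera axes: x right, y down, z forward; pixel columns grow to the right and rows downward; lengths in m; the calibration is good to about 2 mm. A picture is of the moment at which its call begins: read the wrist's pose just before it. There is no depth.
- robot.close_job(): hands the job in; it is judged then, once.
The state is a dict: "t": time; "q": joint angles; "dq": joint speeds; "joint_torque": joint torques, N m; "tool_pos": TCP position; "orientation": TCP orientation; "force": force on the tool from outside, world axes, zero at the start; "wrist_torque": the same for the moment, N m; "opening": finger opening in m; "gripper_force": force on a finger pad.
Only numpy, scipy, OpenCV 4.12 (cv2) and the standard library are available. Lean on these libraries where they do the work, as an engineer would, in place of code of your own. Each camera call takes 0.05 s, during which the arm holds its last target. There are 200 camera calls.

## Task

Slide the rail stop that is on the square bottle's side along the rail until its plate is up against the square bottle, without shoving the bottle out of its place, then flip that stop's cam lever fully down toward you to clamp it. Leave the other stop where it is with its lever up, and leave the round bottle standing in its place.

Things in the scene. Friction and masses are not known exactly. Their poses are not given: they have to be found in the camera images.
- stop_rail: Straight low aluminium rail fixed on the worktop, 32 mm wide, 480 mm long, 12 mm high, with two mirror-image sliding stops on it, left and right. Origin: centre of its underside. y runs along the rail to the robot's left, x across it, away from the robot. A stop with its lever down is clamped fast to the rail.
- left_face (a point): Left stop: point on its plate's flat face toward the bottles (-y), over the rail's centre line, 30 mm up; axes as the rail's. Plate 6 mm thick, top at 62 mm, x -25 to +80 mm. Dark carriage outward (+y), x +-25 mm, top at 42 mm; its flat outer end, 58 mm from the face, can be pushed. Slides inward against 1.5 N if its lever is up. Lever's middle plane 36 mm outward of the face.
- right_face (a point): Right stop: point on its plate's flat face toward the bottles (+y), over the rail's centre line, 30 mm up; axes as the rail's. Plate 6 mm thick, top at 62 mm, x -25 to +80 mm. Dark carriage outward (-y), x +-25 mm, top at 42 mm; its flat outer end, 58 mm from the face, can be pushed. Slides inward against 1.5 N if its lever is up. Lever's middle plane 36 mm outward of the face.
- left_lever (a joint): Left stop's cam lever, rad: 0 = up, open, leaning 10 degrees away from the robot; 1.66 = fully down, clamped, pointing at the robot, 5 degrees above level. Pivot line parallel to the rail, over its centre line, 33 mm above the worktop. Length 76 mm, 16 mm wide, black grip 13 x 20 mm on the last 26 mm. Stays where left; about 1 N at the grip, up to 5 N in the last 30 degrees.
- right_lever (a joint): Right stop's cam lever, rad: 0 = up, open, leaning 10 degrees away from the robot; 1.66 = fully down, clamped, pointing at the robot, 5 degrees above level. Pivot line parallel to the rail, over its centre line, 33 mm above the worktop. Length 76 mm, 16 mm wide, black grip 13 x 20 mm on the last 26 mm. Stays where left; about 1 N at the grip, up to 5 N in the last 30 degrees.
- square_bottle: White square sample bottle with a ribbed cap, 69 x 69 x 116 mm, about 0.2 kg, loose, standing upright behind the rail between the two stops, its flat sides about parallel to the rail. Origin: centre of its underside, z up. It is next to the left or the right stop, the round bottle next to the other.
- round_bottle: White round sample bottle with a ribbed cap, 47 mm across, 100 mm high, loose, standing upright behind the rail between the two stops. Origin: centre of its underside, z up.
Things that resemble listed ones, but are neither listed nor needed, are in the scene too. Leave any black or green look-alike of the round_bottle alone.

How it is judged:
By the outcome, as a careful person would: the job done as asked, in the order asked, and still so for the second after the job is handed in, with the robot touching nothing.
It also fails if it takes over 38 s, if anything falls off the work surface, if the arm or the gripper's body presses on something with over 40 N, if the wrist force passes 120 N, or if a joint passes its speed limit or range.

## Working session

There is one attempt and no reset: what is moved stays moved. The work goes in short steps, Python scripts to look and compute and a tool call to move; the robot and the scene stay as the last step left them, time stands still between calls to the robot, and variables do not carry over. Pictures are saved under pics/ and viewed, at most 10 in all, crops included, and the job is handed in when it is done.

Besides the shell and the picture viewer there is one more tool, called after "Emit:" as name(argument=value, ...), one argument or row to a line, values as JSON. servo_tool: Moves the arm, as the interface text tells. Its arguments: {"type":"object","properties":{"plan":{"type":"string"},"grip":{"type":"number"},"grip_force":{"type":"number"}},"required":["plan"]}

```bash
mkdir -p pics
cat > h.py <<'E'
import numpy as np,cv2
from plant import status,eyes,robot
def cam(n,f=None):
    s=status.read_state();c=eyes.read_camera(n)
    if f: cv2.imwrite('pics/'+f,c['image'])
    return s,c
def ray(c,u,v,z,T=None):
    T=c['world_from_camera'] if T is None else T
    im=c['image'];f=im.shape[0]/2/np.tan(np.radians(c['fovy'])/2)
    d=T[:3,:3]@np.array([(u-c['cx'])/f,(v-c['cy'])/f,1]);o=T[:3,3]
    return o+d*(z-o[2])/d[2]
def proj(c,p,T=None):
    T=np.array(c['world_from_camera']) if T is None else T
    f=c['image'].shape[0]/2/np.tan(np.radians(c['fovy'])/2)
    q=np.linalg.inv(T)@np.append(p,1)
    return q[0]/q[2]*f+c['cx'],q[1]/q[2]*f+c['cy']
E
python3 - <<'E'
from h import *
s,c=cam('scene');_,d=cam('top')
cv2.imwrite('pics/a.png',c['image']);cv2.imwrite('pics/b.png',d['image'])
print(s['t'],s['tool_pos'],s['orientation'],s['force'],s['opening']);print(c['world_from_camera'],c['fovy'],d['world_from_camera'],d['fovy'])
E
```

```text
0.0 [ 0.22228822 -0.55669945  0.23457948] [-3.08328209e+00 -5.92640666e-01  3.34769172e-04] [-0.14743156 -0.00594559  0.63646699] 0.09335628092600119
[[-0.73497068 -0.2807846   0.61723424 -0.03023186]
 [-0.67779944  0.27715145 -0.68101027  0.60255805]
 [ 0.02014984 -0.91888361 -0.39401384  0.40415873]
 [ 0.          0.          0.          1.        ]] 57.230875055110886 [[-2.00382206e-02 -9.95265290e-01  9.51076922e-02  4.19620791e-01]
 [-9.99588324e-01  2.18968870e-02  1.85394073e-02 -6.18970431e-04]
 [-2.05341910e-02 -9.46970419e-02 -9.95294337e-01  8.92652271e-01]
 [ 0.00000000e+00  0.00000000e+00  0.00000000e+00  1.00000000e+00]] 53.68267040516902
```

View pics/a.png

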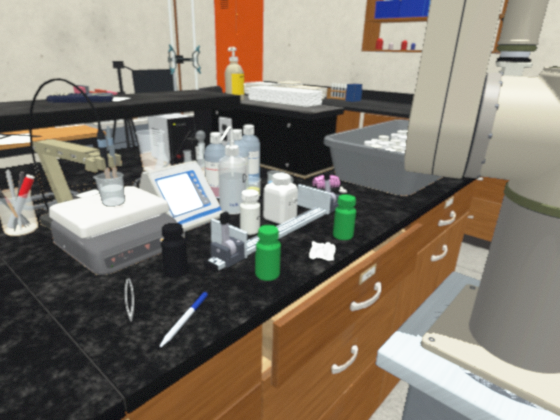

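View pics/b.png

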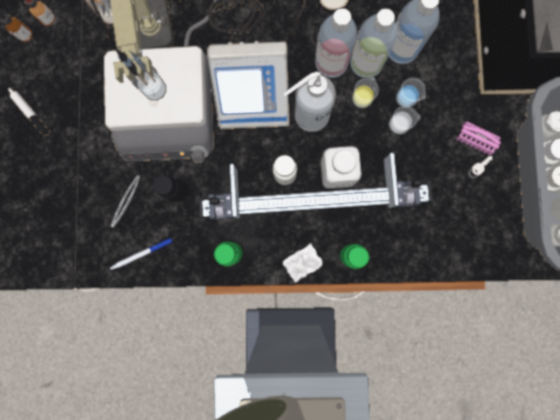

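The top view shows the square bottle at (343,165), next to the right stop (plate about (391,180)), and the round white bottle at (285,170), next to the left stop. The look-alikes are green at (228,254) and (356,257) and black at (163,185), and none of them is between the stops. So the right stop is the one to move. I'll confirm with an enlarged crop.

Run:
```python
from h import *
s,c=cam('top')
cv2.imwrite('pics/c.png',cv2.resize(c['image'][140:240,310:440],None,fx=6,fy=6,interpolation=cv2.INTER_CUBIC))
```

```text
(no output)
```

View pics/c.png

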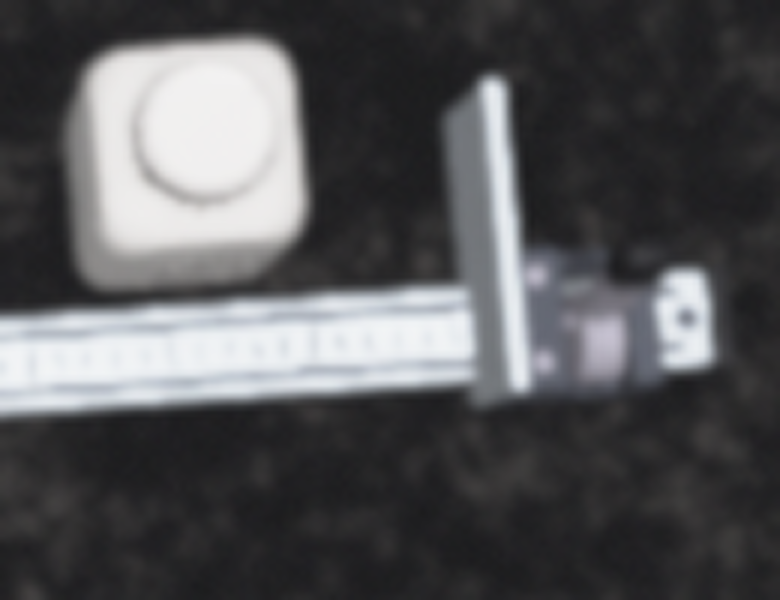

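The crop shows the white square bottle, body top x 80–300, and the right stop's plate with its top edge from (490,80) to (520,390). The lever is up at (600,350), and the rail's end cap is at (685,320).

Run:
```python
from h import *
s,c=cam('top')
p=lambda u,v,z:print((u,v),np.round(ray(c,310+u/6,140+v/6,z),4))
print('plate top inner edge');p(482,78,.062);p(512,390,.062)
print('plate outer');p(507,78,.062);p(528,390,.062)
print('plate face bottom');p(472,405,.012)
print('rail edges top front/back');p(0,413,.012);p(465,385,.012);p(0,318,.012);p(465,290,.012)
print('end cap');p(712,320,.012);p(685,320,.012)
print('carriage outer end');p(660,385,.042);p(660,290,.042)
print('lever');p(600,340,.08)
for z in (.08,.09,.1): print('bottle top R/L');p(305,180,z);p(82,100,z)
print('base left');p(65,150,0.03);p(90,290,0);p(280,265,0)
print('cap');p(204,125,.116)
T=np.array(c['world_from_camera'])
# wrist
s,w=cam('wrist','w0.png');print(w['hand_eye'],w['fovy'])
```

```text
plate top inner edge
(482, 78) [ 0.6044 -0.2103  0.062 ]
(512, 390) [ 0.4984 -0.2154  0.062 ]
plate outer
(507, 78) [ 0.6042 -0.2186  0.062 ]
(528, 390) [ 0.4983 -0.2207  0.062 ]
plate face bottom
(472, 405) [ 0.4981 -0.2141  0.012 ]
rail edges top front/back
(0, 413) [ 0.4989 -0.0474  0.012 ]
(465, 385) [ 0.5053 -0.2119  0.012 ]
(0, 318) [ 0.5329 -0.0483  0.012 ]
(465, 290) [ 0.5392 -0.2134  0.012 ]
end cap
(712, 320) [ 0.5265 -0.2999  0.012 ]
(685, 320) [ 0.5267 -0.2904  0.012 ]
carriage outer end
(660, 385) [ 0.5009 -0.2709  0.042 ]
(660, 290) [ 0.5336 -0.2726  0.042 ]
lever
(600, 340) [ 0.5125 -0.2401  0.08  ]
bottle top R/L
(305, 180) [ 0.5677 -0.1462  0.08  ]
(82, 100) [ 0.5962 -0.0737  0.08  ]
bottle top R/L
(305, 180) [ 0.5658 -0.1444  0.09  ]
(82, 100) [ 0.5941 -0.0728  0.09  ]
bottle top R/L
(305, 180) [ 0.564  -0.1426  0.1   ]
(82, 100) [ 0.5919 -0.0719  0.1   ]
base left
(65, 150) [ 0.5894 -0.0717  0.03  ]
(90, 290) [ 0.5439 -0.0817  0.    ]
(280, 265) [ 0.5514 -0.1503  0.    ]
cap
(204, 125) [ 0.5794 -0.1087  0.116 ]
[[ 1.71587587e-03 -9.59064081e-01 -2.83183939e-01  7.79763990e-02]
 [ 9.99997480e-01  2.05559505e-03 -9.02508241e-04  1.63615891e-04]
 [ 1.44767474e-03 -2.83181677e-01  9.59065192e-01 -1.48458573e-01]
 [ 0.00000000e+00  0.00000000e+00  0.00000000e+00  1.00000000e+00]] 70.5578734939044
```

Emit:
servo_tool(
  plan="0.035 -0.012 0 -7;0.070 -0.024 0 -14;0.105 -0.036 0 -21;0.140 -0.048 0 -28;0.175 -0.060 0 -35;0.210 -0.072 0 -42;0.245 -0.084 0 -49;0.280 -0.096 0 -56;0.315 -0.109 0 -63;0.350 -0.121 0 -70;0.379 -0.133 0 -70.5;0.379 -0.133 0 -70.5",
  grip=1,
)

```text
t: 1.25
tool_pos: [0.5286, -0.2887, 0.2354]
orientation: [-2.17, -2.271, -0.004]
force: [0.7, 0.0, 0.5]
opening: 0.0176
gripper_force: 0.0
```

Run:
```python
from h import *
from scipy.spatial.transform import Rotation as R
s,w=cam('wrist','w1.png')
print(s['t'],s['tool_pos'],s['force'],s['q']);print(R.from_rotvec(s['orientation']).as_matrix().round(3))
```

```text
1.25 [ 0.52858086 -0.28872627  0.23537553] [0.74120989 0.02594847 0.53745533] [-0.58642125  0.13645971  1.48207313  0.00227835  1.52304841 -0.63172058]
[[-0.045  0.999  0.001]
 [ 0.999  0.045  0.002]
 [ 0.002  0.001 -1.   ]]
```

View pics/w1.png

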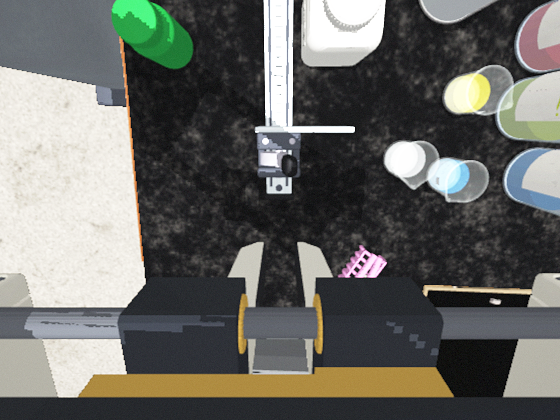

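The wrist view shows the stop's plate edge at v≈129 and the carriage with the lever's black grip at (290,165). The bottle's near face has its lower edge around v≈64, and the rail centre is at u≈279. I'll measure from this view.

```bash
cat >> h.py <<'E'
from scipy.spatial.transform import Rotation as R
def wT(s,c):
    T=np.eye(4);T[:3,:3]=R.from_rotvec(s['orientation']).as_matrix();T[:3,3]=s['tool_pos'];return T@np.array(c['hand_eye'])
E
python3 - <<'E'
from h import *
s,w=cam('wrist');T=wT(s,w)
cv2.imwrite('pics/w2.png',cv2.resize(w['image'][0:200,240:400],None,fx=5*.75,fy=3*1,interpolation=cv2.INTER_CUBIC) if 0 else cv2.resize(w['image'][30:205,240:400],None,fx=3.4,fy=3.4,interpolation=cv2.INTER_CUBIC))
for x in [(285,126,.062),(352,127,.062),(259,133,.062),(305,64,0),(380,66,0),(305,64,.02),(264,120,.012),(292,120,.012),(280,193,.012)]: print(x,ray(w,*x,T).round(4))
E
```

```text
(285, 126, 0.062) [ 0.5278 -0.2165  0.062 ]
(352, 127, 0.062) [ 0.5979 -0.2144  0.062 ]
(259, 133, 0.062) [ 0.5009 -0.2248  0.062 ]
(305, 64, 0) [ 0.5489 -0.1459  0.    ]
(380, 66, 0) [ 0.6375 -0.144   0.    ]
(305, 64, 0.02) [ 0.5475 -0.1494  0.02  ]
(264, 120, 0.012) [ 0.5031 -0.2113  0.012 ]
(292, 120, 0.012) [ 0.5367 -0.2098  0.012 ]
(280, 193, 0.012) [ 0.5264 -0.3003  0.012 ]
```

View pics/w2.png

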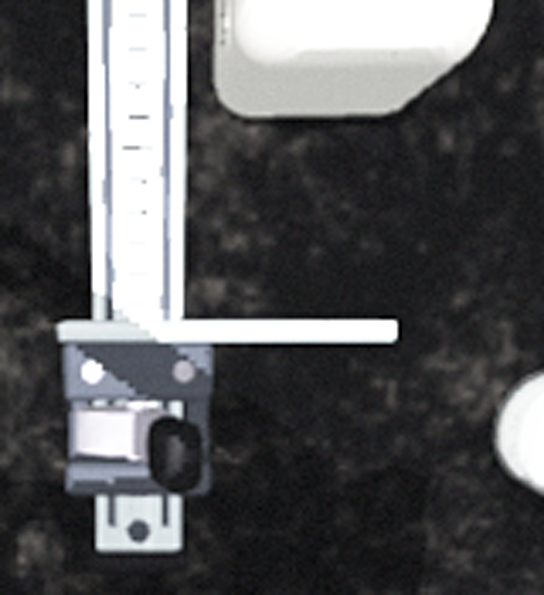

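Emit:
servo_tool(
  plan="-0.008 -0.0035 0.03 0;-0.008 -0.0035 0.06 0;-0.008 -0.0035 0.095 0;-0.008 -0.0035 0.13 0;-0.008 -0.0035 0.16 0;-0.008 -0.0035 0.178 0;-0.008 -0.0035 0.1865 0;-0.008 -0.0035 0.1865 0;-0.008 -0.0035 0.1865 0",
)

```text
t: 2.1
tool_pos: [0.5217, -0.3023, 0.0499]
orientation: [2.178, 2.263, -0.0]
force: [0.1, 0.1, -0.4]
opening: 0.0003
gripper_force: 0.0
```

Emit:
servo_tool(
  plan="0.007 0 0 0;0.014 0 0 0;0.021 0 0 0;0.027 0 0 0;0.033 0 0 0;0.039 0 0 0;0.045 0 0 0;0.050 0 0 0;0.050 0 0 0;0.050 0 0 0",
)

```text
t: 2.93
tool_pos: [0.5197, -0.2507, 0.0488]
orientation: [-2.176, -2.265, 0.0]
force: [-0.1, -0.5, 0.2]
opening: 0.0002
gripper_force: 0.0
```

Run:
```python
from h import *
s,w=cam('wrist');T=wT(s,w);_,c=cam('top')
a=cv2.resize(w['image'][:330,180:400],(400,600));b=cv2.resize(c['image'][140:240,310:440][:, :],None,fx=3,fy=3,interpolation=cv2.INTER_CUBIC)
m=np.zeros((600,790,3),np.uint8);m[:,:400]=a;m[:300,400:]=b;cv2.imwrite('pics/d.png',m)
print(s['t'],s['tool_pos'],s['force'])
```

```text
2.9333 [ 0.51969565 -0.25070319  0.04879805] [-0.08879302 -0.50012011  0.17998699]
```

View pics/d.png

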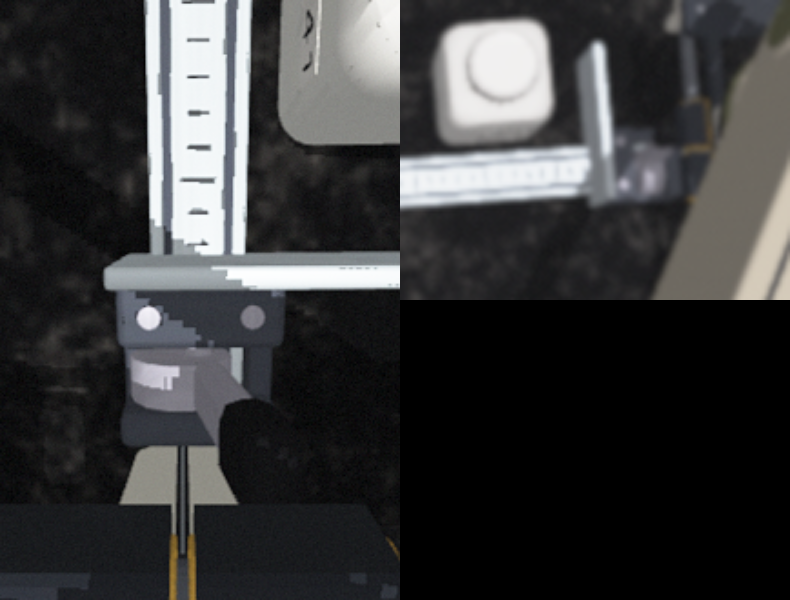

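The wrist view shows the finger seated on the carriage end at (182,445). The plate's inner top edge is at y≈265 and the bottle's near base edge at y≈145, so there is still a gap.

Run:
```python
from h import *
s,w=cam('wrist');T=wT(s,w);k=400/220
Y=np.array([-.04,.999])
for n,u,v,z in [('plate in top',340,265,.062),('out top',340,289,.062),('in bottom',340,253,.012),('bottle',340,145,0),('bottle',340,145,.004),('carr end',150,444,.042)]:
    p=ray(w,180+u/k,v/k,z,T);print(n,p.round(4),(p[:2]@Y).round(4))
```

```text
plate in top [ 0.555  -0.1816  0.062 ] -0.2036
out top [ 0.5557 -0.1874  0.062 ] -0.2095
in bottom [ 0.569  -0.1809  0.012 ] -0.2035
bottle [ 0.568 -0.146  0.   ] -0.1685
bottle [ 0.5669 -0.1465  0.004 ] -0.1691
carr end [ 0.5085 -0.2396  0.042 ] -0.2597
```

Emit:
servo_tool(
  plan="0.005 0 0 0;0.010 0 0 0;0.015 0 0 0;0.020 0 0 0;0.024 0 0 0;0.027 0 0 0;0.029 0 0 0;0.030 0 0 0;0.030 0 0 0;0.030 0 0 0",
)

```text
t: 3.92
tool_pos: [0.519, -0.2212, 0.0492]
orientation: [2.177, 2.265, 0.001]
force: [0.2, -0.6, 0.1]
opening: 0.0003
gripper_force: 0.0
```

Run:
```python
from h import *
s,w=cam('wrist')
cv2.imwrite('pics/e.png',cv2.resize(w['image'][30:180,270:430],None,fx=4,fy=4,interpolation=cv2.INTER_CUBIC))
print(s['t'],s['tool_pos'],s['force'])
```

```text
3.9167 [ 0.51902076 -0.22119392  0.04921299] [ 0.16523287 -0.56010646  0.08585322]
```

View pics/e.png

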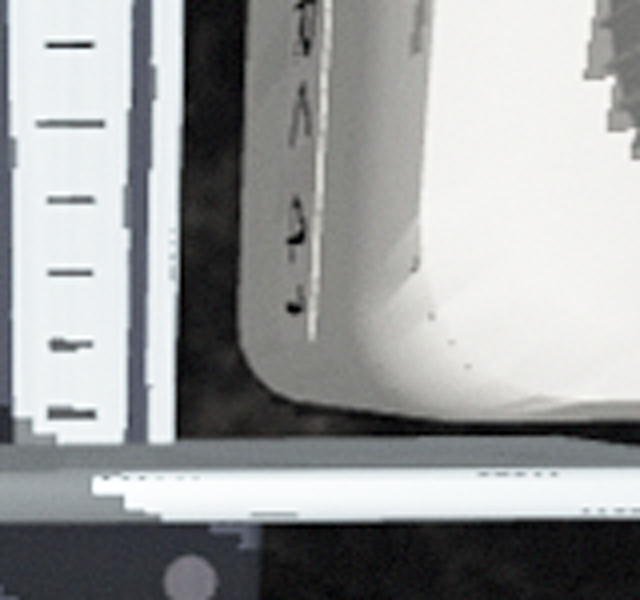

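The enlarged wrist view shows a thin dark gap between the bottle's near edge (y≈421) and the plate (inner bottom edge y≈437, inner top edge y≈468).

Run:
```python
from h import *
s,w=cam('wrist');T=wT(s,w)
Y=np.array([-.04,.999]);print(T[:3,3])
for n,u,v,z in [('in top',500,468,.062),('in bottom',500,437,.012),('b',500,421,0),('b',500,421,.03),('b',500,421,.06),('b',500,421,.085)]:
    p=ray(w,270+u/4,30+v/4,z,T);print(n,p.round(4),(p[:2]@Y).round(4))
```

```text
[ 0.51499837 -0.14297606  0.19771313]
in top [ 0.5671 -0.1518  0.062 ] -0.1743
in bottom [ 0.5855 -0.1504  0.012 ] -0.1737
b [ 0.5897 -0.1484  0.    ] -0.1718
b [ 0.5784 -0.1475  0.03  ] -0.1705
b [ 0.567  -0.1467  0.06  ] -0.1693
b [ 0.5576 -0.146   0.085 ] -0.1682
```

Emit:
servo_tool(
  plan="0.001 0 0 0;0.002 0 0 0;0.003 0 0 0;0.0035 0 0 0;0.0035 0 0 0;0.0035 0 0 0",
)

```text
t: 4.52
tool_pos: [0.5188, -0.2179, 0.0492]
orientation: [2.177, 2.265, 0.0]
force: [1.9, -0.7, -0.2]
opening: 0.0007
gripper_force: 0.5
```

```bash
cat > m.py <<'E'
from h import *
import sys,os
s,w=cam('wrist');_,c=cam('top');_,q=cam('scene')
if not os.path.exists('ref.npz'): np.savez('ref.npz',c=c['image'],q=q['image'])
r=np.load('ref.npz');g=lambda i:cv2.cvtColor(i,cv2.COLOR_BGR2GRAY).astype(np.float32)
def sh(a,b,x0,x1,y0,y1):
    W=np.eye(2,3,dtype=np.float32)
    try: return cv2.findTransformECC(g(a)[y0:y1,x0:x1],g(b)[y0:y1,x0:x1],W,cv2.MOTION_TRANSLATION,(3,200,1e-6))[1][:,2].round(3)
    except Exception as e: return 'ecc fail'
print('top',sh(r['c'],c['image'],322,360,146,182),'scene',sh(r['q'],q['image'],264,300,172,222))
cv2.imwrite('pics/'+sys.argv[1],cv2.resize(np.hstack([w['image'][90:170,300:400]]),None,fx=6,fy=6,interpolation=cv2.INTER_CUBIC))
print(s['t'],s['tool_pos'],s['force'],s['wrist_torque'])
# column profile along the gap
T=wT(s,w)
im=g(w['image'])
for u in (370,380,390,400): print(u,im[120:156,u].astype(int))
E
python3 m.py f.png
```

```text
top [0. 0.] scene [0. 0.]
4.5167 [ 0.51876979 -0.21790103  0.04922694] [ 1.92641136 -0.70256184 -0.2092597 ] [-0.25790561 -0.1822376  -0.01203637]
370 [196 197 193 193 197 197 195 193 190 188 185 181 177 176 169 165 155 150
 141 134 127 127 122 124 125 124 125 127 208 233 243 249 249 249 248 247]
380 [234 231 230 230 227 230 226 224 221 219 217 209 208 205 201 198 192 189
 183 176 167 157 147 132 126 125 121 132 212 234 242 248 249 248 247 247]
390 [238 238 236 235 235 236 235 235 235 234 234 230 228 228 224 213 211 208
 202 195 186 176 164 145 128 126 120 133 214 234 241 248 247 248 246 245]
400 [239 238 239 239 238 237 238 238 237 235 234 233 233 233 230 233 229 225
 222 191 180 187 172 146 128 122 127 139 215 234 242 247 247 246 245 245]
```

View pics/f.png

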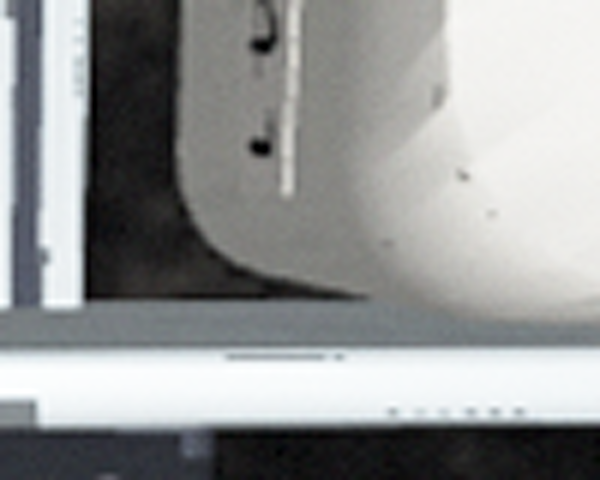

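The gap is now about 2–3 mm: bottle silhouette at v≈143.7, plate inner top edge at v≈147.5. I'll creep in and use the fixed cameras to detect any bottle motion.

Emit:
servo_tool(
  plan="0.0005 0 0 0;0.001 0 0 0;0.0015 0 0 0;0.0015 0 0 0;0.0015 0 0 0",
)

```text
t: 5.08
tool_pos: [0.5187, -0.2164, 0.0492]
orientation: [2.177, 2.265, 0.0]
force: [1.2, -1.6, 1.0]
opening: 0.0008
gripper_force: 0.6
```

```bash
python3 m.py g.png
```

```text
top [0.018 0.03 ] scene [-0.016  0.002]
5.0833 [ 0.51866961 -0.21638416  0.04920497] [ 1.23521776 -1.64300912  1.01793745] [-0.18709241 -0.20339668 -0.03171801]
370 [200 200 200 201 197 195 197 197 198 199 198 192 191 188 185 181 181 176
 171 165 160 150 141 136 130 126 127 128 208 175 234 250 249 249 249 246]
380 [239 241 240 238 236 231 231 230 230 228 226 225 225 221 217 216 210 209
 202 197 195 189 184 179 167 156 144 136 212 210 238 248 248 247 248 245]
390 [240 239 239 239 238 237 237 235 236 236 234 235 236 235 235 234 231 228
 226 219 211 208 204 199 187 173 169 146 213 233 241 247 248 247 247 246]
400 [241 240 240 240 240 239 239 238 239 238 238 238 236 235 235 232 234 234
 231 231 231 229 222 202 186 188 170 144 213 233 243 247 246 246 246 245]
```

Emit:
servo_tool(
  plan="0.0003 0 0 0;0.0006 0 0 0;0.0006 0 0 0",
)

```text
t: 5.48
tool_pos: [0.5186, -0.2158, 0.0491]
orientation: [-2.177, -2.265, 0.0]
force: [0.1, -1.0, 0.8]
opening: 0.0005
gripper_force: 0.7
```

```bash
python3 m.py g.png | head -2
```

```text
top [0.02  0.011] scene [-0.014  0.028]
5.4833 [ 0.51856154 -0.21579548  0.04914006] [ 0.08617765 -0.98402435  0.7505641 ] [-0.26875232 -0.16315087  0.02416698]
```

Emit:
servo_tool(
  plan="0.0003 0 0 0;0.0006 0 0 0;0.0006 0 0 0",
)

```text
t: 5.88
tool_pos: [0.5186, -0.2152, 0.0492]
orientation: [2.177, 2.265, 0.0]
force: [0.5, -0.8, 0.4]
opening: 0.0005
gripper_force: 0.7
```

```bash
python3 m.py g.png | head -2
```

```text
top [0.01  0.033] scene [-0.02   0.025]
5.8833 [ 0.51857146 -0.21517621  0.04915803] [ 0.54554693 -0.84259368  0.41486486] [-0.29265696 -0.16721048 -0.01309768]
```

Emit:
servo_tool(
  plan="0.0003 0 0 0;0.0006 0 0 0;0.0006 0 0 0",
)

```text
t: 6.28
tool_pos: [0.5185, -0.2148, 0.0492]
orientation: [2.177, 2.265, -0.0]
force: [0.3, -2.7, 0.6]
opening: 0.0006
gripper_force: 1.3
```

```bash
python3 m.py g.png
```

```text
top [-0.069  0.008] scene [-0.024  0.011]
6.2833 [ 0.51854063 -0.21475866  0.04915567] [ 0.31330423 -2.66531897  0.58203083] [-0.52877966 -0.12214366  0.00414694]
370 [211 209 208 207 201 202 197 199 198 196 197 196 198 194 196 196 192 190
 185 180 183 174 172 164 156 148 139 128 162 224 240 249 250 248 248 247]
380 [237 236 235 236 236 239 239 240 237 233 231 229 229 230 202 215 225 220
 218 214 210 205 200 199 194 189 182 175 167 151 148 245 250 247 247 247]
390 [243 242 241 241 241 240 239 238 238 238 236 236 234 235 234 235 234 235
 233 233 231 229 226 221 214 208 207 193 188 174 162 196 244 248 246 246]
400 [243 242 242 242 241 241 241 239 239 238 239 238 238 238 237 237 237 235
 234 234 233 232 232 231 231 229 226 202 183 187 167 182 242 246 246 244]
```

Emit:
servo_tool(
  plan="0.0003 0 0 0;0.0005 0 0 0;0.0005 0 0 0",
)

```text
t: 6.68
tool_pos: [0.5185, -0.2141, 0.0491]
orientation: [2.177, 2.265, -0.0]
force: [0.4, -3.3, -0.7]
opening: 0.0007
gripper_force: 1.5
```

```bash
python3 m.py g.png
```

```text
top [-0.494 -0.177] scene [-0.126  0.076]
6.6833 [ 0.51849519 -0.21414097  0.04912042] [ 0.35534829 -3.2996496  -0.65381549] [-0.55063966 -0.05812763 -0.00799393]
370 [211 212 207 205 202 199 195 196 197 195 195 196 199 198 195 193 188 187
 186 184 179 176 172 164 156 147 139 127 160 223 242 249 249 248 248 247]
380 [236 236 236 235 235 241 240 238 236 235 233 229 228 228 206 191 218 220
 217 214 211 206 200 197 195 187 181 177 168 153 145 245 250 247 247 246]
390 [241 243 242 242 241 240 238 240 238 238 236 237 235 233 236 234 234 233
 235 233 230 228 226 219 212 205 203 196 189 175 164 200 245 249 246 246]
400 [242 242 242 241 241 241 240 238 239 238 239 239 237 239 238 238 236 235
 233 232 232 233 231 230 232 229 223 202 185 189 170 167 241 248 246 245]
```

Contact confirmed: the bottle has only just begun to move, under 1 mm. Next I back off, lift, and go behind the lever with a quarter turn.

Emit:
servo_tool(
  plan="-0.006 0 0 0;-0.014 0 0 0;-0.014 0 -0.03 0;-0.014 0 -0.065 0;-0.014 0 -0.1 0;-0.008 0.005 -0.125 7;0.002 0.015 -0.125 14;0.012 0.025 -0.125 21;0.022 0.035 -0.125 28;0.0316 0.045 -0.125 35;0.0316 0.051 -0.125 42;0.0316 0.051 -0.125 49",
)

```text
t: 7.83
tool_pos: [0.5691, -0.1801, 0.1739]
orientation: [-2.923, -1.151, -0.0]
force: [0.3, -0.0, 0.7]
opening: 0.0006
gripper_force: 0.0
```

Emit:
servo_tool(
  plan="0 0 0 7;0 0 0 14;0 0 0 21;0 0 0 28;0 0 0 35;0 0 0 41;0 0 0 41;0 0 0 41",
)

```text
t: 8.5
tool_pos: [0.5681, -0.1808, 0.1739]
orientation: [-3.14, -0.067, 0.001]
force: [-1.0, 0.0, -0.3]
opening: 0.0004
gripper_force: 0.0
```

Run:
```python
from h import *
s,w=cam('wrist');_,c=cam('top');_,q=cam('scene')
m=np.zeros((600,800,3),np.uint8);m[:420,:560]=w['image'];m[420:,:400]=cv2.resize(c['image'][130:230,280:480],(400,180)) if 0 else 0
m[:300,560:]=cv2.resize(c['image'][130:230,330:410],(240,300));m[300:600,560:]=cv2.resize(q['image'][150:250,260:340],(240,300))
cv2.imwrite('pics/i.png',m)
r=R.from_rotvec(s['orientation']).as_matrix();print(s['t'],s['tool_pos'],s['force'],r.round(3),s['q'])
```

```text
8.5 [ 0.5681346  -0.18080119  0.17391375] [-0.97377876  0.01116984 -0.2668621 ] [[ 0.999  0.043 -0.   ]
 [ 0.043 -0.999  0.   ]
 [-0.    -0.    -1.   ]] [-3.94215546e-01  1.56397047e-01  1.57317772e+00  2.19193048e-04
  1.41254445e+00  1.13389585e+00]
```

View pics/i.png

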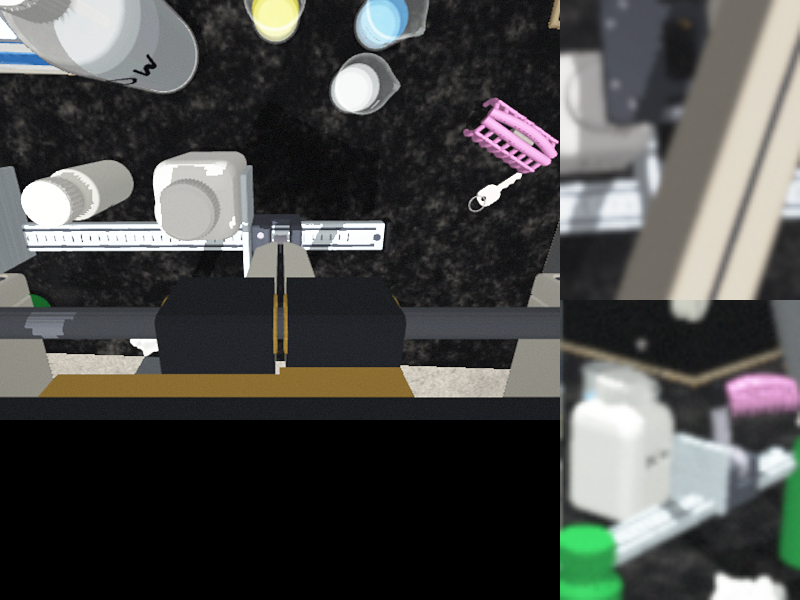

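Plate is flush against the bottle in both views, and the fingers are centred over the lever plane (u≈280). Next I sweep the lever toward the robot along its arc.

Emit:
servo_tool(
  plan="0 0 0.035 0;0 0 0.066 0;-0.01 0 0.067 0;-0.02 0 0.066 0;-0.027 0 0.065 0;-0.033 0 0.064 0;-0.038 0 0.064 0;-0.0433 0 0.0636 0;-0.0485 0 0.0642 0;-0.0537 0 0.0651 0;-0.0637 0 0.0684 0;-0.0637 0 0.0684 0",
)

```text
t: 9.65
tool_pos: [0.503, -0.183, 0.1051]
orientation: [-3.141, -0.062, 0.002]
force: [-0.6, -0.1, -0.1]
opening: 0.0003
gripper_force: 0.0
```

Run:
```python
from h import *
s,w=cam('wrist');_,q=cam('scene')
m=np.zeros((600,800,3),np.uint8);m[:420,:560]=w['image']
m[300:600,560:]=cv2.resize(q['image'][150:250,260:340],(240,300))
cv2.imwrite('pics/j.png',m)
p=s['tool_pos'];print(s['t'],p,.999*p[0]+.04*p[1],-.04*p[0]+.999*p[1],s['force'],s['wrist_torque'])
```

```text
9.65 [ 0.5030366  -0.18297783  0.10514967] 0.49521444794605407 -0.20291631992929773 [-0.63667787 -0.11327329 -0.05640702] [0.01969135 0.01940634 0.01677264]
```

Emit:
servo_tool(
  plan="-0.0047 0 0.0025 0;-0.0093 0 0.005 0;-0.0135 0 0.008 0;-0.0176 0 0.0115 0;-0.0211 0 0.0155 0;-0.0246 0 0.0195 0;-0.0286 0 0.0257 0;-0.0305 0 0.0295 0;-0.0323 0 0.0332 0;-0.034 0 0.0382 0;-0.034 0 0.0382 0",
)

```text
t: 10.67
tool_pos: [0.4694, -0.1841, 0.0661]
orientation: [-3.14, -0.062, 0.003]
force: [-1.0, 0.3, 0.3]
opening: 0.0003
gripper_force: 0.0
```

Emit:
servo_tool(
  plan="-0.0005 0 0.002 0;-0.001 0 0.004 0;-0.001 0 0.005 0;-0.001 0 0.006 0;-0.001 0 0.007 0;-0.001 0 0.007 0",
)

```text
t: 11.17
tool_pos: [0.4692, -0.1844, 0.0615]
orientation: [-3.141, -0.062, 0.002]
force: [-7.7, 3.0, 14.1]
opening: 0.0004
gripper_force: 6.9
```

14 N at the predicted end-stop height means the lever is fully down. I'll lift off and check.

Emit:
servo_tool(
  plan="0 0 -0.01 0;0 0 -0.03 0;0 0 -0.06 0;-0.02 0 -0.09 0;-0.05 0 -0.12 0;-0.08 0 -0.14 0;-0.08 0 -0.15 0;-0.08 0 -0.15 0",
)

```text
t: 11.83
tool_pos: [0.3906, -0.1887, 0.2142]
orientation: [3.137, 0.06, 0.009]
force: [0.9, 0.4, 0.6]
opening: 0.0005
gripper_force: 0.0
```

```bash
python3 m.py k0.png|head -2
python3 - <<'E'
from h import *
s,w=cam('wrist');_,q=cam('scene');T=wT(s,w)
m=np.zeros((600,800,3),np.uint8);m[:420,:560]=w['image']
m[300:600,560:]=cv2.resize(q['image'][150:250,260:340],(240,300))
_,c=cam('top');m[:300,560:]=cv2.resize(c['image'][130:230,330:410],(240,300))
m[420:,:540]=cv2.resize(q['image'][180:280,200:500],(540,180))
cv2.imwrite('pics/k.png',m)
# predicted lever tip/base for phi=85
for d in (.0,.076): print(proj(w,np.array([.513*.999+.04*.203-d*.996*.999,-.1823-d*.04,.033+d*.087+.006]),T))
E
```

```text
top [-0.46  -0.177] scene [-0.112  0.062]
11.8333 [ 0.39055858 -0.18867189  0.21415175] [0.93083728 0.42953219 0.59192107] [ 0.00374493 -0.02396643 -0.03875907]
(np.float64(280.28754058156323), np.float64(64.82391940310245))
(np.float64(280.17928100707337), np.float64(144.15619609093065))
```

View pics/k.png

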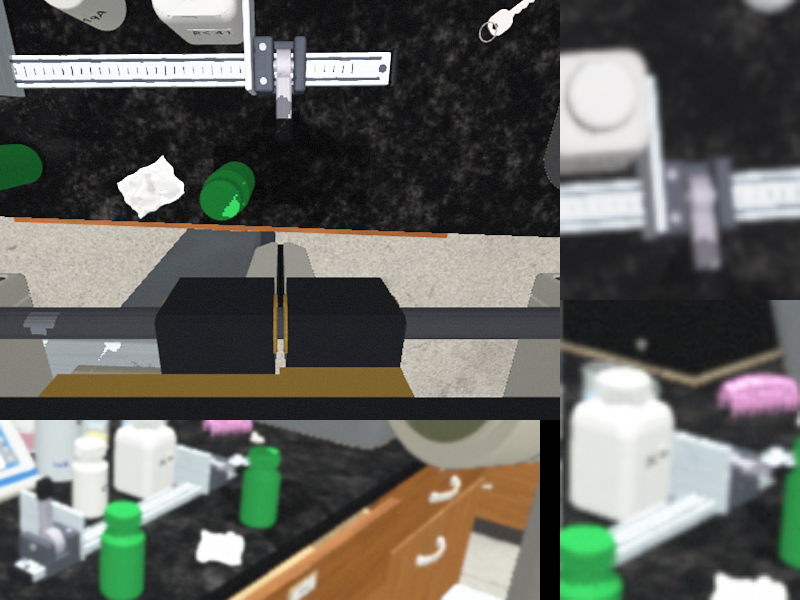

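The lever lies flat toward the robot. Its grey-to-black boundary is at (284,118), about where full-down predicts it. The plate sits on the bottle, the bottle hasn't moved since contact, and the other stop and the round bottle are untouched.

```bash
python3 -c "
from plant import robot
print(robot.close_job())"
```

```text
the job is handed in; nothing more can be done
None
```

The right stop's plate is up against the square bottle, which moved only about 1 mm, and that stop's lever is fully down and clamped. The left stop, its lever and the round bottle were left untouched, and the job is handed in.

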